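Square a test cassette in the reader tray and hold the tray at its click stop

TASK

A used test cassette lies askew on the pulled-out sliding tray of the cassette reader: with the tray still out, push the cassette square and flush into the corner of the tray's two black fences. Then take the tray by its black knob and slide it into the reader until the spring ball of the click stop drops into the tray's notch, without running past it. A return spring throws the tray out again if it is let go, so finish while still holding the tray at the notch for its reading, and leave the other things on the table alone.

Things in the scene. Friction and masses are not known exactly. Their poses are not given: they have to be found in the camera images.
- reader: the cassette reader, fixed to the table, white housing with a display on top. Origin on the table under the middle of the housing's front mouth. Its x axis runs along the tray's rail INTO the housing, z up. The housing fills x 0 to 190 mm, y -66 to 66 mm, up to 91 mm high; in front of it the flat open bed (top 12 mm high) reaches to x = -210 mm, y -64 to 64 mm. The mouth is 88 mm wide, from the bed up to 46 mm.
- tray (a joint): the tray, m along the reader's x: 0 = pulled out (the start; a return spring of 5 to 6.5 N pushes it back here), growing inwards to a hard end at 0.168. The notch comes at 0.130 to 0.155, as the click stop is clamped. The push needed is 6 to 7 N, falls to about 2 N in the last 5 mm as the ball drops in, then rises steeply to about 10 N at the notch and for 4 mm past it
- tray_corner (a point): the inside corner of the two fences at the tray's floor (24 mm above the table); moves with the tray; its axes are parallel to the reader's. The near-end fence runs from here along +y (52 mm), the side fence along +x (94 mm); they are 6 and 4 mm wide and rise 6 mm above the floor. The floor has no fence on the other side (it ends 59 mm from this corner along +y) and is open and flat along +x to the mouth.
- tray_grip (a point): centre of the black round grip knob that stands upright at the tray's outer end, 42 mm above the table; shank 17 mm in diameter from 29 to 54 mm high, with a cap 20 mm wide and 8 mm thick above it (top 62 mm). Its shank stands 39 mm clear of the near-end fence, over the tray's flat floor and stem (24 mm high).
- tray_notch (a point): middle of the V notch (11 mm wide) in the steel strip on the tray's left (+y) flank; moves with the tray
- click_point (a point): tip of the click stop's ball where it rides on the tray's flank. The click stop is a small black block (22 mm long, top 32 mm high, brass thumbscrew up to 43 mm) clamped on the bed's left margin; the tray is at the notch when tray_notch has the same x in the reader's frame as this point
- click_ball (a joint): how far the click stop's sprung ball has come out, m: about 0.0005 while it rides on the flat flank, about 0.0033 when fully dropped in the notch, falling by 0.8 mm for each mm the tray is off the notch
- cassette: white test cassette, 72 (its x) x 46 (its y) x 8 mm, 30 g, lying on the tray floor with its long side roughly along the rail, its thumb-ribbed end towards the near-end fence; origin at the centre of its underside
- cassette_corner (a point): the underside corner of the cassette (its -x, -y corner) that belongs in tray_corner; its axes are the cassette's
- buffer_bottle: white dropper bottle with a black cap, loose, 24 mm wide, 74 mm high; a bystander
- pouch: flat foil pouch 30 x 85 x 4 mm, a bystander
- marker: blue marker pen 136 mm long, lying, a bystander
- tape: roll of label tape 60 mm wide, 18 mm high, a bystander
Mind the look-alikes: they are no part of the job. Of the things shaped like the cassette, the white one is meant.

How it is judged:
By the outcome, as a careful person would: the job done as asked, in the order asked, and still so for the second after the job is handed in, while the arm keeps its last pose, push and grip.
It also fails if it takes over 72 s, if anything falls off the work surface, if the arm or the gripper's body presses on something with over 40 N, if the wrist force passes 120 N, or if a joint passes its speed limit or range.

ROBOT

A 6-joint arm with a two-finger parallel gripper is mounted at the origin on a cart in front of the work surface, level with it; the furniture and walls round the work are solid. World frame = base frame: x ahead of the robot, y to its left, z up, the work surface at z = 0. Lengths are in m, angles in rad, forces in N, time in s.
With the tool pointing down it reaches from about 0.275 to 0.775 m from the base axis. Payload 14.6 kg.
Tool frame: the origin (TCP) lies midway between the tips of the shut fingers; the grasp point (between the pads) lies bot.grasp_offset behind it (bot.grasp_offset is the distance from the TCP to the grasp point, in m); z points along the fingers, x is the direction in which the jaws open and shut, and the axes are right-handed (so a half turn about z gives the same grasp; the last joint's range is limited). The gripper opens to 85 mm and grips with 20 to 120 N. Pads are 22 mm wide; open, the fingers measure 114 mm over their backs; the gripper's body (76 mm by 85 mm) begins 54 mm behind the grasp point. The pads swing forward as they close: fully open they stand 13 mm farther back than shut.
Start: joints at [1.18, 0.263, -0.048, 1.259, 0, 1.415], TCP at [0.123, 0.51, 0.231] pointing down, gripper open.
Joint ranges: [-2.65, 2.65], [-0.89, 1.7], [-1.18, 1.37], [-2.13, 2.11], [-1.35, 1.29], [-3.14, 3.14]. Speed limits (rad/s): [1.89, 1.89, 2.57, 2.79, 3.14, 3.14].

INTERFACE

Orientations are given as [roll, pitch, yaw] about the fixed x, y, z axes, in that order (R = Rz(yaw) Ry(pitch) Rx(roll)).
In Python, from rig import bot gives the robot as it stands. The module is installed in compiled form; this text tells all that it offers.
- The arm moves only by the tool carry_out, never from a script. Its argument "deltas" is a list of rows, each a list of 7 numbers: the finger opening in mm, from 0 to 85.4, then the shift along the tool's x, y, z in mm, then the turn, a rotation vector about the tool's x, y, z in degrees. A call has 1 to 10 rows; each row is the pose to reach, as a shift and turn from the pose commanded when the call began, along the tool's axes at that moment; what a row does not reach only later rows make up. A row lasts 1/12 s, in which the tool goes at most 41.7 mm and 7.16 degrees, less where a joint would pass 70% of its speed; a pose out of reach is approached as far as the arm can. A call with a gripper value outside its range is refused whole. The fingers move at their own pace and stop on an object; the grip force is fixed at half the most. Time passes only in rows, so rows that repeat a pose let the fingers close. It gives the time, the measured TCP pose, the force and the opening at its end, in the units of the state.
- bot.state(): the state, without advancing time (a new reading comes with each control period).
- bot.snapshot(name): name is "side" or "top" or "wrist"; returns a dict with "image" (384x512x3 uint8, red, green, blue), "depth" (384x512 float32, m along the optical axis (not along the pixel's ray), 0 where there is no reading), "fovy" (degrees; the focal length in pixels is half the picture's height over the tangent of half this angle, whatever the lens; pixels are square), "cx", "cy" (the principal point, pixels), "cam_to_world" (4x4, takes a point from camera to world coordinates); the wrist camera has in their place "mount" (4x4, takes a point from camera to tool coordinates, whose origin is the TCP and whose axes are the tool frame's). Camera axes: x right, y up, looking along -z (the intrinsics and any distortion apply to the point x, -y, -z); pixel columns grow to the right and rows downward; lengths in m; the calibration is good to about 2 mm. A picture is of the moment at which its call begins: read the wrist's pose just before it.
- bot.close_job(): hands the job in, once; it reports no verdict.
Trained networks look in a picture, given as the dict that the camera call returned (one of the last four; its "shot" number tells which), for a name from the list of things; names that differ only in an ending like _2 or _b are one class to them, and where a whole thing is asked for, a point or a joint stands for the part that bears it (a point fixed in the world has none). Each returns a list of dicts, best first, with "score" (0 to 1); they miss things now and then, are a little off and sometimes report something else, mostly with a low value. They report only what shows in the picture. A call takes as long as a camera call. They do not tell look-alikes from the thing itself.
- bot.silhouettes(picture, thing): "mask" (384x512 bool, what is visible of it) and "xy" ([column, row] in pixels, amid what is visible of it).
- bot.tip_of(picture, thing): "xy" ([column, row] in pixels: a listed point, or the origin of a listed thing).
The state is a dict: "time_s": time; "q": joint angles; "qvel": joint speeds; "joint_torque": joint torques, N m; "position": TCP position; "orientation": TCP orientation; "ft_force": force on the tool from outside, world axes, zero at the start; "torque": the same for the moment, N m; "gripper_width": finger opening in m.
Only numpy, scipy, OpenCV 4.12 (cv2) and the standard library are available. Lean on these libraries where they do the work, as an engineer would, in place of code of your own. Each camera call takes 0.05 s, during which the arm holds its last target. There are 200 camera calls.

## Working session

There is one attempt and no reset: what is moved stays moved. The work goes in short steps, Python scripts to look and compute and a tool call to move; the robot and the scene stay as the last step left them, time stands still between calls to the robot, and variables do not carry over. Pictures are saved under pics/ and viewed, about 8 in all and at most 12, crops included, and the job is handed in when it is done.

Besides the shell and the picture viewer there is one more tool, called after "Request:" by a JSON object that holds its "op" and its "data". carry_out: Moves the arm, as the interface text tells. Its arguments: {"type":"object","properties":{"deltas":{"type":"array"}},"required":["deltas"]}

```bash
mkdir -p pics
cat > h.py <<'E'
import numpy as np, cv2
from rig import bot
from scipy.spatial.transform import Rotation as Ro
def T(st):
    M=np.eye(4);M[:3,:3]=Ro.from_euler('xyz',st['orientation']).as_matrix();M[:3,3]=st['position'];return M
def snap(n):
    st=bot.state();p=bot.snapshot(n)
    p['W']=p['cam_to_world'] if 'cam_to_world' in p else T(st)@p['mount']
    return p
def f(p): return 192/np.tan(np.radians(p['fovy'])/2)
def ray(p,xy):
    d=np.array([(xy[0]-p['cx'])/f(p),-(xy[1]-p['cy'])/f(p),-1.]);return p['W'][:3,3],p['W'][:3,:3]@d
def atz(p,xy,z):
    o,d=ray(p,xy);return o+d*(z-o[2])/d[2]
def proj(p,X):
    c=np.linalg.inv(p['W'])@np.append(X,1);return np.array([p['cx']+f(p)*c[0]/-c[2],p['cy']-f(p)*c[1]/-c[2]])
def save(p,n,crop=None,s=1.5):
    im=p['image'][:,:,::-1]
    if crop: im=im[crop[1]:crop[3],crop[0]:crop[2]]
    cv2.imwrite('pics/'+n,cv2.resize(im,None,fx=s,fy=s,interpolation=cv2.INTER_CUBIC))
Z=dict(tray_corner=.024,tray_grip=.042,tray_notch=.02,click_point=.02,cassette=.024,cassette_corner=.024,reader=0.)
E
python3 - <<'E'
from h import *
st=bot.state();print({k:np.round(v,3) for k,v in st.items()},bot.grasp_offset)
for n in ['top','side']:
    p=snap(n);save(p,n+'1.png');print(n,[k for k in p],p['fovy'],p['W'][:3,3].round(3))
    for t in Z:
        print(t,[(np.round(r['xy'],1),round(r['score'],2),atz(p,r['xy'],Z[t]).round(4)) for r in bot.tip_of(p,t)[:3]])
E
```

```text
{'time_s': np.float64(0.0), 'q': array([ 1.18 ,  0.264, -0.049,  1.259,  0.   ,  1.416]), 'qvel': array([-0.   , -0.001,  0.001,  0.   ,  0.001, -0.   ]), 'joint_torque': array([-1.0000e-03, -6.3760e+01,  3.8457e+01,  1.3000e-02, -0.0000e+00,
       -0.0000e+00]), 'position': array([0.123, 0.51 , 0.231]), 'orientation': array([-3.141e+00,  1.000e-03,  1.335e+00]), 'ft_force': array([-0.163,  0.156,  0.503]), 'torque': array([ 0.027, -0.   , -0.008]), 'gripper_width': np.float64(0.086)} 0.0187
top ['image', 'depth', 'fovy', 'cx', 'cy', 'cam_to_world', 'shot', 'W'] 46.32737632166808 [ 0.282 -0.341  1.289]
tray_corner [(array([222.2, 207.7]), 0.58, array([ 0.464 , -0.2334,  0.024 ]))]
tray_grip [(array([196.4, 204.5]), 0.72, array([ 0.4712, -0.1622,  0.042 ])), (array([222.9, 202.8]), 0.39, array([ 0.4753, -0.2368,  0.042 ]))]
tray_notch [(array([213.1, 188.1]), 0.92, array([ 0.5218, -0.2066,  0.02  ])), (array([272.6, 181.5]), 0.24, array([ 0.5393, -0.3782,  0.02  ]))]
click_point [(array([256.4, 172.6]), 0.65, array([ 0.5661, -0.3317,  0.02  ]))]
cassette [(array([232.3, 191.8]), 0.88
[... 822 characters left out ...]
39. , 230.2]), 0.73, array([ 0.5271, -0.2141,  0.02  ]))]
click_point [(array([227.8, 206. ]), 0.65, array([ 0.5586, -0.3267,  0.02  ])), (array([175. , 276.3]), 0.5, array([ 0.6727, -0.0567,  0.02  ]))]
cassette [(array([243.8, 153.6]), 0.61, array([ 0.5088, -0.6374,  0.024 ])), (array([186.2, 302. ]), 0.61, array([0.6381, 0.0241, 0.024 ])), (array([311. , 232.2]), 0.6, array([ 0.343, -0.188,  0.024]))]
cassette_corner [(array([258.2, 221.4]), 0.79, array([ 0.4757, -0.2431,  0.024 ])), (array([301. , 223.7]), 0.48, array([ 0.3637, -0.2251,  0.024 ])), (array([256.4, 153.9]), 0.47, array([ 0.465 , -0.6313,  0.024 ]))]
reader [(array([232.5, 199.5]), 0.91, array([ 0.547 , -0.3886,  0.    ]))]
```

View pics/top1.png

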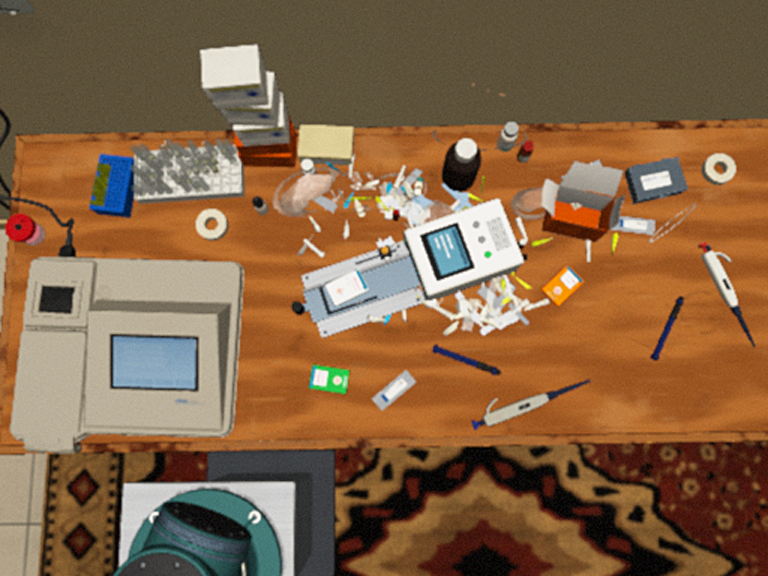

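View pics/side1.png

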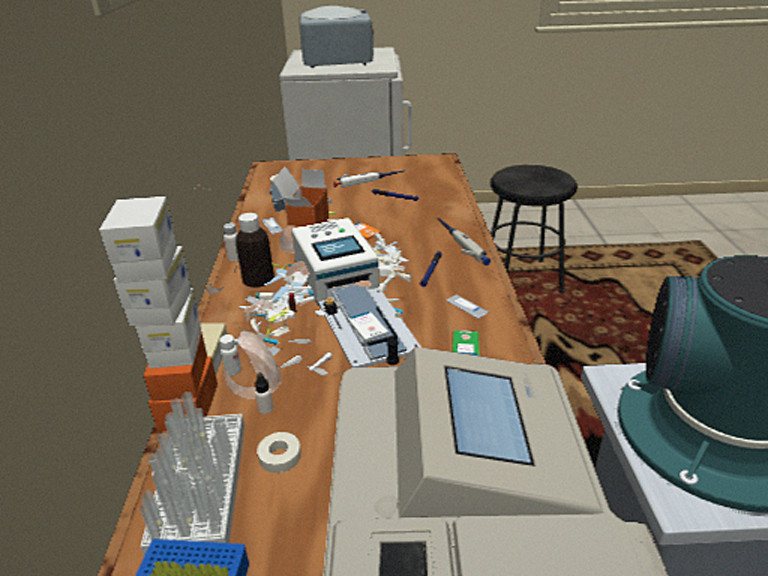

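The top view shows the tray pointing at the reader, with the knob at px (198,205), the cassette at (231,192), and the click stop at (257,167). A large analyser sits between the arm's start pose and the work. The side view shows the same, plus the bottle, tape and boxes on the far side.

Run:
```python
from h import *
p=snap('top');D=p['depth'];v,u=np.mgrid[:384,:512]
d=np.stack([(u-p['cx'])/f(p)*D,-(v-p['cy'])/f(p)*D,-D],-1)@p['W'][:3,:3].T+p['W'][:3,3]
ok=D>0
for x0 in np.arange(.2,.8,.06):
    r=[]
    for y0 in np.arange(.6,-.7,-.06):
        m=ok&(abs(d[...,0]-x0)<.03)&(abs(d[...,1]-y0)<.03);r.append(int(1000*d[...,2][m].max()) if m.any() else -1)
    print(round(x0,2),r)
# reader axes from housing top mask
m=ok&(abs(d[...,2]-.089)<.012)&(d[...,0]>.45)&(d[...,0]<.7)&(d[...,1]<-.33)&(d[...,1]>-.62)
pts=d[m][:,:2].astype(np.float32);R=cv2.minAreaRect(pts);print(R,len(pts))
for n in ['bottle','tape']: pass
```

```text
0.2 [-1, -1, -1, 4, 5, 102, 103, 8, 6, 8, 10, 6, 6, 7, 6, 5, 6, 9, 6, 5, 6, 6]
0.26 [-1, -1, -1, 4, 5, 110, 110, 114, 114, 115, 115, 116, 7, 8, 9, 9, 8, 7, 30, 32, 30, 7]
0.32 [-1, -1, -1, 7, 7, 110, 111, 128, 129, 130, 131, 130, 8, 14, 14, 9, 11, 7, 11, 24, 29, 24]
0.38 [-1, -1, -1, 6, 6, 112, 113, 144, 143, 142, 147, 145, 8, 13, 14, 7, 6, 18, 19, 17, 7, 7]
0.44 [-1, -1, -1, 6, 6, 114, 114, 154, 154, 154, 153, 154, 6, 67, 35, 23, 17, 16, 26, 30, 17, 9]
0.5 [-1, -1, -1, 7, 8, 115, 114, 119, 116, 112, 107, 104, 8, 67, 41, 38, 31, 93, 94, 92, 20, 17]
0.56 [-1, -1, -1, 8, 9, 110, 111, 111, 100, 101, 103, 101, 7, 18, 36, 41, 91, 96, 97, 95, 91, 14]
0.62 [-1, -1, -1, 7, 69, 57, 60, 10, 9, 22, 25, 9, 8, 16, 13, 18, 92, 93, 94, 93, 123, 109]
0.68 [-1, -1, -51, 20, 63, 37, 60, 60, 83, 88, 83, 74, 74, 67, 62, 68, 45, 55, 109, 91, 123, 147]
0.74 [-1, -1, -13, 8, 7, 9, 60, 70, 95, 86, 88, 345, 346, 257, 63, 69, 44, 107, 153, 110, 64, 146]
0.8 [-1, -1, -1, 88, 163, 8, 43, 77, 83, 90, 89, 346, 348, 266, 49, 46, 10, 15, 216, 192, 90, 8]
((0.5766469240188599, -0.47812050580978394), (0.13251741230487823, 0.19140887260437012), 18.768144607543945) 3189
```

Request:
{"op": "carry_out", "data": {"deltas": [[30,0,0,-40,0,0,0],[30,-30,25,-75,0,0,-7],[30,-60,50,-100,0,0,-14],[30,-317,264,-100,0,0,-32.3],[30,-317,264,-100,0,0,-32.3],[30,-317,264,-100,0,0,-32.3],[30,-317,264,-100,0,0,-32.3],[30,-317,264,-100,0,0,-32.3],[30,-317,264,-100,0,0,-32.3],[30,-317,264,-100,0,0,-32.3]]}}

```text
time_s: 1.68
position: [0.2733, 0.205, 0.3298]
orientation: [3.141, 0.0, 1.899]
ft_force: [0.8, 0.2, 0.2]
gripper_width: 0.0298
```

Request:
{"op": "carry_out", "data": {"deltas": [[30,-482,65,0,0,0,0],[30,-482,65,0,0,0,0],[30,-482,65,0,0,0,0],[30,-482,65,0,0,0,0],[30,-482,65,0,0,0,0],[30,-482,65,0,0,0,0],[30,-482,65,0,0,0,0],[30,-482,65,0,0,0,0],[30,-482,65,0,0,0,0],[30,-482,65,0,0,0,0]]}}

```text
time_s: 2.52
position: [0.4532, -0.156, 0.3295]
orientation: [3.141, 0.0, 1.898]
ft_force: [0.8, 0.8, 0.3]
gripper_width: 0.0303
```

Request:
{"op": "carry_out", "data": {"deltas": [[0,-70,9,40,0,0,0],[0,-70,9,70,0,0,0],[0,-70,9,70,0,0,0],[0,-70,9,70,0,0,0],[0,-70,9,70,0,0,0]]}}

```text
time_s: 2.93
position: [0.4835, -0.217, 0.2593]
orientation: [-3.141, -0.001, 1.898]
ft_force: [0.1, -0.6, 0.8]
gripper_width: 0.0001
```

```bash
cat >> h.py <<'E'
yaw=np.radians(-71.23);U=np.array([np.cos(yaw),np.sin(yaw)]);L=np.array([-U[1],U[0]]);O=np.array([.546,-.388])
def rd(X): d=np.asarray(X)[:2]-O;return np.round(1000*np.array([d@U,d@L]),1)
def see(p,names):
    for t in names:
        print(t,[(np.round(r['xy'],1),round(r['score'],2),atz(p,r['xy'],Z[t]).round(4),rd(atz(p,r['xy'],Z[t]))) for r in bot.tip_of(p,t)[:2]])
E
python3 - <<'E'
from h import *
st=bot.state();print(st['position'],st['orientation'],st['ft_force'],rd(st['position']))
p=snap('wrist');print(p['mount'].round(3));save(p,'w1.png')
see(p,Z)
E
```

```text
[ 0.48350428 -0.21696293  0.2592569 ] [-3.14059838e+00 -1.42005639e-03  1.89806832e+00] [ 0.08338252 -0.61029309  0.76330206] [-182.1   -4.1]
[[ 1.     0.    -0.     0.   ]
 [ 0.    -0.96  -0.282 -0.07 ]
 [-0.001  0.282 -0.96  -0.143]
 [ 0.     0.     0.     1.   ]]
tray_corner []
tray_grip [(array([293.8, 172.4]), 0.85, array([ 0.4705, -0.1665,  0.042 ]), array([-2.34e+02, -2.00e-01]))]
tray_notch [(array([251.9, 191.3]), 0.57, array([ 0.5194, -0.2098,  0.02  ]), array([-177.3,   32.1]))]
click_point [(array([157.7, 192.6]), 0.89, array([ 0.5652, -0.3389,  0.02  ]), array([-40.3,  33.9])), (array([294.8, 173.8]), 0.16, array([ 0.4752, -0.16  ,  0.02  ]), array([-238.7,    6.3]))]
cassette [(array([223.5, 180.5]), 0.98, array([ 0.5161, -0.2534,  0.024 ]), array([-137.1,   15.1])), (array([137.6, 165.5]), 0.18, array([ 0.5341, -0.3734,  0.024 ]), array([-17.7,  -6.6]))]
cassette_corner [(array([244.5, 159.7]), 0.85, array([ 0.4783, -0.2343,  0.024 ]), array([-167.3,  -14.6])), (array([253. ,  64.8]), 0.76, array([ 0.3601, -0.2616,  0.024 ]), array([-179.5, -135.3]))]
reader [(array([135.8, 168.6]), 0.96, array([ 0.5469, -0.3835,  0.    ]), array([-4. ,  2.3]))]
```

View pics/w1.png

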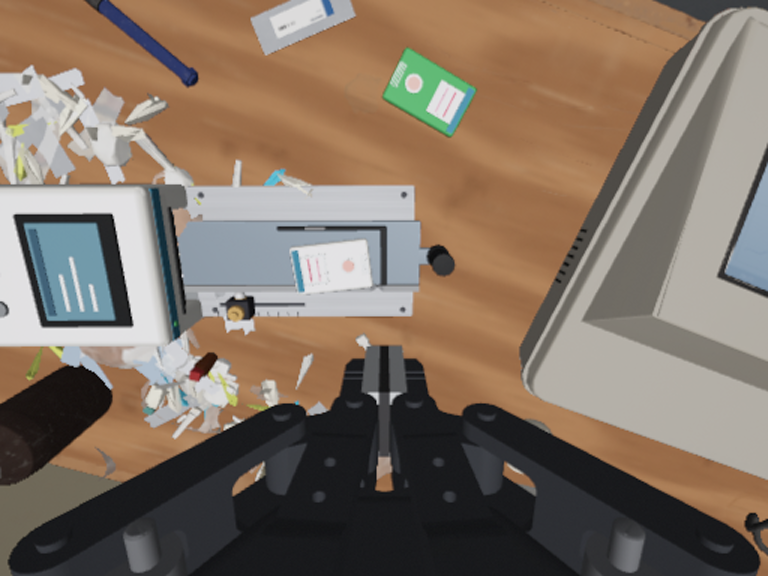

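The wrist view (1.5x) shows the fence corner at about (381,231). The cassette corners are at about (367,239), (372,290), (296,295) and (290,247). The knob is at (440,260), the click stop at (237,308), and the shut fingertips span x 365–403.

Run:
```python
from h import *
p=snap('wrist')
q=lambda x,y,z:print((x,y),atz(p,(x/1.5,y/1.5),z).round(4),rd(atz(p,(x/1.5,y/1.5),z)))
print('fence');q(381,231,.03);q(278,230,.03);q(381,285,.03)
print('cas')
for c in [(367,239),(372,290),(296,295),(290,247)]: q(*c,.032)
print('mouth/bed corners');q(413,187,.012);q(412,316,.012)
print('knob cap');q(441,260,.062)
print('tip',proj(p,bot.state()['position']), 25*.14/f(p), f(p))
# subpixel crop
save(p,'w2.png',(170,115,310,225),5)
D=p['depth'];m=(D>0)&(D<.2);print(m[220:260,230:285].sum(), [ (r,np.where(m[r,200:310])[0][[0,-1]]+200) if m[r,200:310].any() else r for r in (228,232,236,240,245,250)], D[232,250],D[240,250])
```

```text
fence
(381, 231) [ 0.467  -0.2247  0.03  ] [-180.   -22.2]
(278, 230) [ 0.4964 -0.3136  0.03  ] [-86.4 -23.1]
(381, 285) [ 0.5153 -0.2084  0.03  ] [-180.    28.7]
cas
(367, 239) [ 0.4777 -0.2345  0.032 ] [-167.3  -15.2]
(372, 290) [ 0.5221 -0.215   0.032 ] [-171.5   33.1]
(296, 295) [ 0.55   -0.2816  0.032 ] [-99.5  38. ]
(290, 247) [ 0.5075 -0.2989  0.032 ] [-96.8  -7.8]
mouth/bed corners
(413, 187) [ 0.4213 -0.209   0.012 ] [-209.6  -60.4]
(412, 316) [ 0.5407 -0.1667  0.012 ] [-211.2   66.2]
knob cap
(441, 260) [ 0.4696 -0.1698  0.062 ] [-231.2   -2.1]
tip [254.93342616 241.28626573] 0.012823725203049552 272.93161266179357
1290 [228, (232, array([244, 267])), (236, array([243, 268])), (240, array([233, 278])), (245, array([230, 281])), (250, array([229, 282]))] 0.14771672 0.13867958
```

View pics/w2.png

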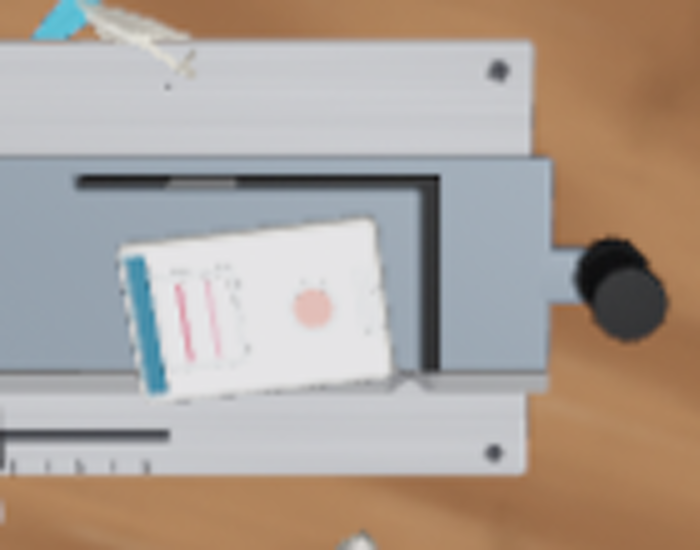

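Cassette is turned about 6° and 12/8 mm off the corner. First push is toward the side fence (reader −y), with the fingers shut.

Request:
{"op": "carry_out", "data": {"deltas": [[0,-25,31,20,0,0,0],[0,-49,62,40,0,0,0],[0,-49,62,80,0,0,0],[0,-49,62,120,0,0,0],[0,-49,62,160,0,0,0],[0,-49,62,195,0,0,0],[0,-49,62,220,0,0,0],[0,-49,62,232,0,0,0],[0,-49,62,232,0,0,0]]}}

```text
time_s: 4.13
position: [0.5569, -0.2425, 0.0248]
orientation: [-3.139, -0.003, 1.899]
ft_force: [-0.2, 0.7, -0.5]
gripper_width: 0.0001
```

Run:
```python
from h import *
st=bot.state();print(st['position'],st['orientation'],st['ft_force'],rd(st['position']))
p=snap('wrist');save(p,'w3.png')
see(p,['tray_corner','cassette_corner'])
```

```text
[ 0.55693471 -0.24252352  0.02475294] [-3.13868255 -0.00346788  1.89879982] [-0.18529683  0.69891279 -0.529154  ] [-134.2   57.2]
tray_corner [(array([346.2,  87.3]), 0.97, array([ 0.4639, -0.2266,  0.024 ]), array([-179.3,  -25.8]))]
cassette_corner [(array([320.1, 103.3]), 0.78, array([ 0.475 , -0.2359,  0.024 ]), array([-166.9,  -18.3])), (array([250.6, 160.7]), 0.58, array([ 0.5136, -0.2597,  0.024 ]), array([-131.9,   10.6]))]
```

View pics/w3.png

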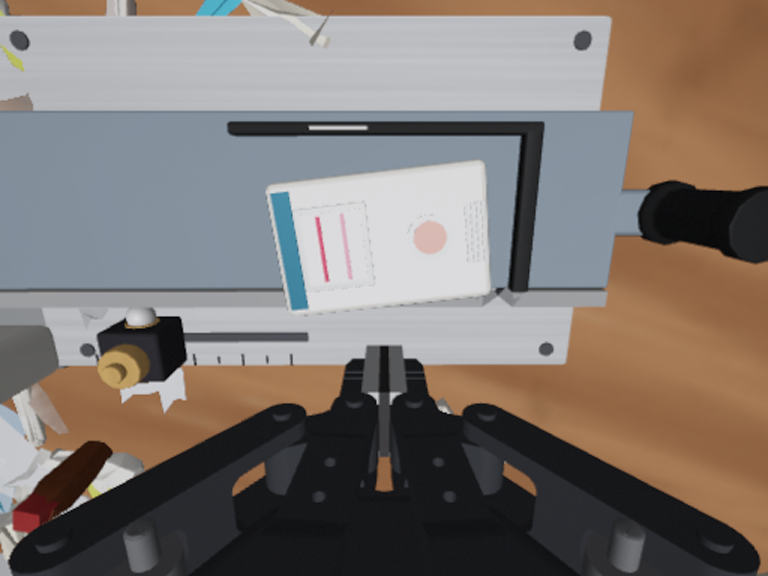

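Wrist view: cassette still askew, with its lower edge at rows 285–310 and the fingers behind it at (384,350). The tool sits about 2.5 mm low, so I'll raise it and push.

Request:
{"op": "carry_out", "data": {"deltas": [[0,0,0,-3,0,0,0],[0,0,-4,-3,0,0,0],[0,0,-7,-3,0,0,0],[0,0,-10,-3,0,0,0],[0,0,-13,-3,0,0,0],[0,0,-15,-3,0,0,0],[0,0,-17,-3,0,0,0],[0,0,-19,-3,0,0,0],[0,0,-20,-3,0,0,0],[0,0,-20,-3,0,0,0]]}}

```text
time_s: 5.12
position: [0.5393, -0.25, 0.0305]
orientation: [-3.142, -0.0, 1.899]
ft_force: [0.4, -0.6, 0.6]
gripper_width: 0.0002
```

```bash
cat > look.py <<'E'
import sys
from h import *
st=bot.state();F=st['ft_force'];print(st['time_s'],st['position'].round(4),rd(st['position']),'F',(F[:2]@U).round(2),(F[:2]@L).round(2),F[2].round(2),st['gripper_width'].round(4))
p=snap('wrist')
if len(sys.argv)>1: save(p,sys.argv[1])
see(p,['tray_corner','cassette_corner'])
for r in bot.silhouettes(p,'cassette')[:1]:
    c,_=cv2.findContours(r['mask'].astype(np.uint8),0,1);c=max(c,key=cv2.contourArea)[:,0]
    w=np.array([rd(atz(p,x,.032)) for x in c],np.float32);print('cass top',cv2.minAreaRect(w))
E
python3 look.py
```

```text
Traceback (most recent call last):
  File "look.py", line 3, in <module>
    st=bot.state();F=st['ft_force'];print(st['time_s'],st['position'].round(4),rd(st['position']),'F',(F[:2]@U).round(2),(F[:2]@L).round(2),F[2].round(2),st['gripper_width'].round(4))
                                                                                                                                                          ^^^^^^^^^^^^^^^^^^^^^^^^^
AttributeError: 'float' object has no attribute 'round'
```

```bash
sed -i "s/st\['gripper_width'\].round(4)/round(float(st['gripper_width']),4)/" look.py; python3 look.py w4.png
```

```text
5.1167 [ 0.5393 -0.25    0.0305] [-132.8   38.1] F 0.73 0.19 0.63 0.0002
tray_corner [(array([339. , 128.1]), 0.75, array([ 0.4652, -0.2279,  0.024 ]), array([-177.6,  -25. ]))]
cassette_corner [(array([319. , 138.3]), 0.7, array([ 0.4735, -0.236 ,  0.024 ]), array([-167.3,  -19.7]))]
cass top ((-133.99765014648438, 6.294683456420898), (71.1614761352539, 46.06169509887695), 5.815630912780762)
```

View pics/w4.png

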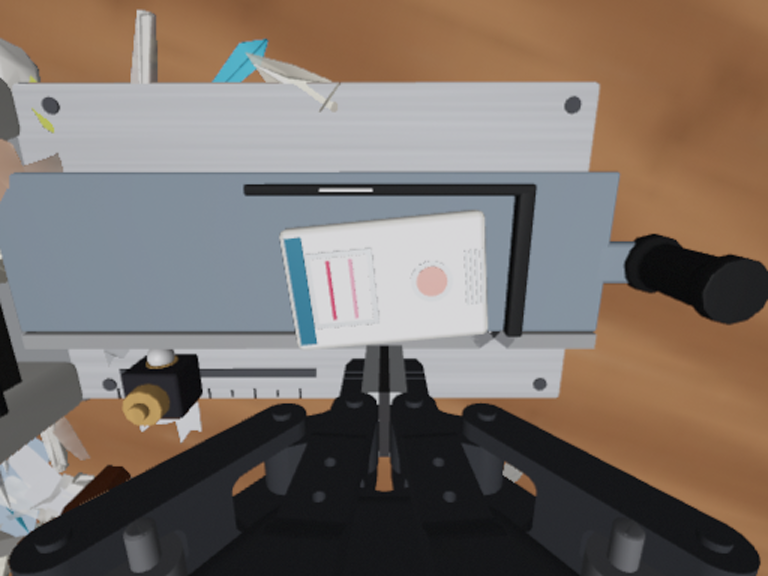

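The cassette has moved about 4 mm, still turned 5.8°, and the fingers are touching its edge at (384,345). I'll lower slightly and continue gently.

Request:
{"op": "carry_out", "data": {"deltas": [[0,0,0,3,0,0,0],[0,0,-1,3,0,0,0],[0,0,-2,3,0,0,0],[0,0,-3,3,0,0,0],[0,0,-4,3,0,0,0],[0,0,-5,3,0,0,0],[0,0,-6,3,0,0,0],[0,0,-7,3,0,0,0]]}}

```text
time_s: 5.98
position: [0.5354, -0.2527, 0.029]
orientation: [3.137, 0.003, 1.9]
ft_force: [8.2, 3.1, 14.3]
gripper_width: 0.0001
```

```bash
python3 look.py
```

```text
5.9833 [ 0.5354 -0.2527  0.029 ] [-131.5   33.5] F -0.3 8.75 14.31 0.0001
tray_corner [(array([343. , 136.8]), 0.9, array([ 0.4648, -0.2275,  0.024 ]), array([-178.1,  -25.2])), (array([104.8, 238.5]), 0.19, array([ 0.5648, -0.337 ,  0.024 ]), array([-42.2,  34.2]))]
cassette_corner [(array([328.5, 234.5]), 0.63, array([ 0.5194, -0.2124,  0.024 ]), array([-174.8,   31.3])), (array([325. , 141.1]), 0.57, array([ 0.47  , -0.2356,  0.024 ]), array([-168.7,  -23. ]))]
cass top ((-133.32276916503906, 1.7499465942382812), (70.71187591552734, 46.16484832763672), 3.855074167251587)
```

Request:
{"op": "carry_out", "data": {"deltas": [[0,0,0,-2,0,0,0],[0,0,0,-2,0,0,0],[0,0,0,-2,0,0,0]]}}

```text
time_s: 6.43
position: [0.5336, -0.2525, 0.0298]
orientation: [3.14, 0.001, 1.899]
ft_force: [3.8, -0.1, 6.7]
gripper_width: 0.0
```

```bash
python3 look.py w5.png
```

```text
6.4333 [ 0.5336 -0.2525  0.0298] [-132.3   31.9] F 1.35 3.59 6.68 0.0
tray_corner [(array([343.5, 140. ]), 0.8, array([ 0.4644, -0.2259,  0.024 ]), array([-179.7,  -25.1]))]
cassette_corner [(array([320.7, 140. ]), 0.97, array([ 0.4683, -0.2375,  0.024 ]), array([-167.5,  -25.1]))]
cass top ((-133.71322631835938, 0.40144920349121094), (70.9979248046875, 45.83514404296875), 3.8014397621154785)
```

View pics/w5.png

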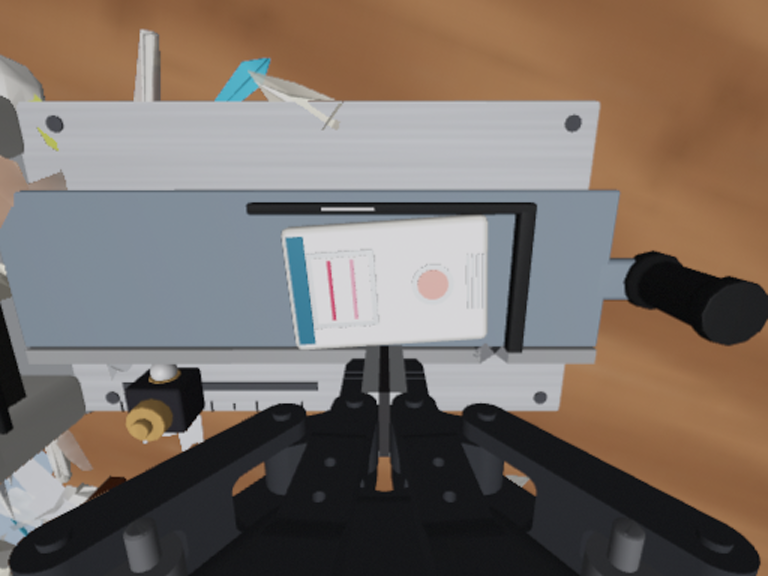

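The far corner (484,216) is now against the side fence, with about 3.8° of turn left. I'll raise another 1 mm and push on.

Request:
{"op": "carry_out", "data": {"deltas": [[0,0,0,-1.2,0,0,0],[0,0,-1,-1.2,0,0,0],[0,0,-2,-1.2,0,0,0],[0,0,-3,-1.2,0,0,0],[0,0,-3,-1.2,0,0,0]]}}

```text
time_s: 7.05
position: [0.5305, -0.2534, 0.0308]
orientation: [3.14, 0.001, 1.899]
ft_force: [5.9, -0.6, 1.4]
gripper_width: 0.0002
```

```bash
python3 look.py
```

```text
7.05 [ 0.5305 -0.2534  0.0308] [-132.5   28.6] F 2.46 5.42 1.38 0.0002
tray_corner [(array([343.9, 145.5]), 0.86, array([ 0.4639, -0.225 ,  0.024 ]), array([-180.7,  -25.3]))]
cassette_corner [(array([327.5, 148.4]), 0.63, array([ 0.4682, -0.2329,  0.024 ]), array([-171.9,  -23.7]))]
cass top ((-134.35000610351562, -1.7000007629394531), (45.19999694824219, 70.9000015258789), 90.0)
```

Cassette is now square on the side fence at a 5 N push. Next: retreat, go round to its inner end, and push toward the near-end fence.

Request:
{"op": "carry_out", "data": {"deltas": [[0,0,5,0,0,0,0],[0,0,6,-15,0,0,0],[0,-20,6,-28,0,0,0],[0,-54,-10,-28,0,0,0],[0,-54,-31,-28,0,0,0],[0,-54,-31,-15,0,0,0],[0,-54,-31,-3,0,0,0],[0,-54,-31,1,0,0,0],[0,-54,-31,2,0,0,0],[0,-54,-31,2,0,0,0]]}}

```text
time_s: 8.08
position: [0.5179, -0.3139, 0.0285]
orientation: [-3.141, -0.001, 1.899]
ft_force: [0.7, -0.1, 1.0]
gripper_width: -0.0002
```

```bash
python3 look.py
```

```text
8.0833 [ 0.5179 -0.3139  0.0285] [-79.2  -2.8] F 0.31 0.69 0.98 -0.0002
tray_corner [(array([433.1, 200.7]), 0.88, array([ 0.4634, -0.2257,  0.024 ]), array([-180.3,  -26. ]))]
cassette_corner [(array([415. , 204.6]), 0.82, array([ 0.4688, -0.2343,  0.024 ]), array([-170.4,  -23.6])), (array([347.7, 241.7]), 0.58, array([ 0.5024, -0.2611,  0.024 ]), array([-134.2,   -0.5]))]
cass top ((-186.01358032226562, -119.36154174804688), (8.915316581726074, 24.727428436279297), 63.95821762084961)
```

Request:
{"op": "carry_out", "data": {"deltas": [[0,3,0,1.5,0,0,0],[0,6,0,1.5,0,0,0],[0,9,0,1.5,0,0,0],[0,12,0,1.5,0,0,0],[0,14,0,1.5,0,0,0],[0,16,0,1.5,0,0,0],[0,18,0,1.5,0,0,0],[0,18,0,1.5,0,0,0]]}}

```text
time_s: 8.95
position: [0.5122, -0.2969, 0.0273]
orientation: [3.142, -0.0, 1.899]
ft_force: [0.4, 0.7, 0.1]
gripper_width: 0.0002
```

```bash
python3 look.py w6.png
```

```text
8.95 [ 0.5122 -0.2969  0.0273] [-97.1  -2.7] F -0.51 0.65 0.06 0.0002
tray_corner [(array([398.5, 204. ]), 0.79, array([ 0.4656, -0.2272,  0.024 ]), array([-178.1,  -24.4]))]
cassette_corner [(array([396.4, 205.5]), 0.65, array([ 0.4668, -0.2279,  0.024 ]), array([-177. ,  -23.5]))]
cass top ((-199.14105224609375, -117.3048095703125), (15.326969146728516, 41.327964782714844), 61.69923400878906)
```

View pics/w6.png

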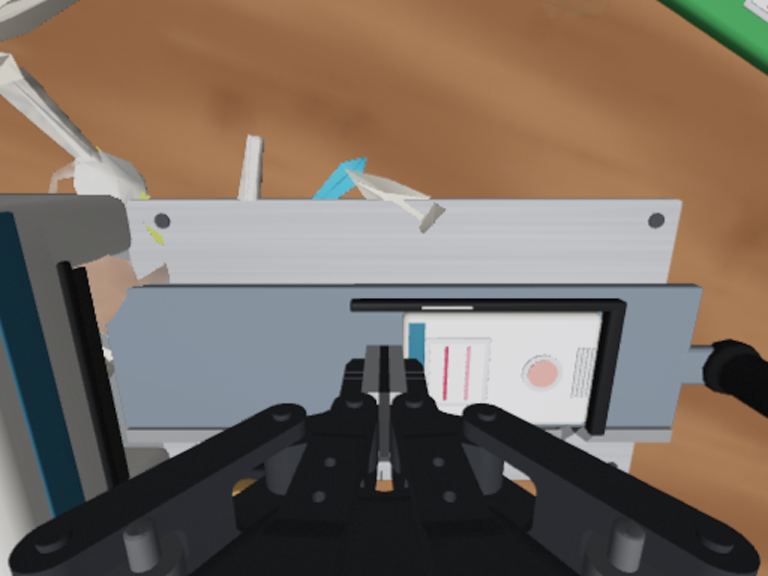

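The cassette lies along the side fence, with a sliver of gap left at the near-end fence (x≈600). I'll push on until force builds.

Request:
{"op": "carry_out", "data": {"deltas": [[0,1,0,0,0,0,0],[0,2,0,0,0,0,0],[0,2.5,0,0,0,0,0],[0,2.5,0,0,0,0,0]]}}

```text
time_s: 9.48
position: [0.5114, -0.2947, 0.0272]
orientation: [-3.142, -0.0, 1.899]
ft_force: [0.3, -0.1, -0.8]
gripper_width: 0.0
```

```bash
python3 look.py
```

```text
9.4833 [ 0.5114 -0.2947  0.0272] [-99.4  -2.8] F 0.15 0.27 -0.78 0.0
tray_corner [(array([397.8, 201.1]), 0.78, array([ 0.4634, -0.2263,  0.024 ]), array([-179.7,  -26.1]))]
cassette_corner [(array([395.5, 206.1]), 0.81, array([ 0.4665, -0.2261,  0.024 ]), array([-178.8,  -23.2]))]
cass top ((-200.72389221191406, -117.25359344482422), (15.845684051513672, 44.14813995361328), 62.287418365478516)
```

Request:
{"op": "carry_out", "data": {"deltas": [[0,1,0,0,0,0,0],[0,1.5,0,0,0,0,0],[0,2,0,0,0,0,0],[0,2,0,0,0,0,0]]}}

```text
time_s: 10.02
position: [0.5113, -0.2938, 0.0276]
orientation: [3.141, 0.002, 1.899]
ft_force: [1.3, -5.4, 0.1]
gripper_width: 0.0004
```

```bash
python3 look.py
```

```text
10.0167 [ 0.5113 -0.2938  0.0276] [-100.4   -2.6] F 5.49 -0.46 0.12 0.0004
tray_corner [(array([392.8, 202.1]), 0.93, array([ 0.4648, -0.2276,  0.024 ]), array([-178. ,  -25.3])), (array([509.4, 260.4]), 0.71, array([ 0.4754, -0.1445,  0.024 ]), array([-253.2,   11.5]))]
cassette_corner [(array([397.3, 202. ]), 0.57, array([ 0.4639, -0.2252,  0.024 ]), array([-180.5,  -25.3]))]
cass top ((-142.59999084472656, -1.7000045776367188), (45.59999084472656, 71.5999755859375), 90.0)
```

Contact at 5.5 N: the end is flush. Now a confirming push on the side.

Request:
{"op": "carry_out", "data": {"deltas": [[0,-4,0,0,0,0,0],[0,-5,0,-15,0,0,0],[0,-5,5,-30,0,0,0],[0,20,25,-30,0,0,0],[0,41,44,-30,0,0,0],[0,41,44,-14,0,0,0],[0,41,44,-4,0,0,0],[0,41,44,-2.5,0,0,0],[0,41,40,-2.5,0,0,0],[0,41,36,-2.5,0,0,0]]}}

```text
time_s: 11.05
position: [0.5311, -0.2432, 0.0297]
orientation: [-3.141, -0.0, 1.898]
ft_force: [0.3, 0.1, 0.1]
gripper_width: -0.0005
```

Request:
{"op": "carry_out", "data": {"deltas": [[0,0,-2,0,0,0,0],[0,0,-3,0,0,0,0],[0,0,-4,0,0,0,0],[0,0,-5,0,0,0,0],[0,0,-5,0,0,0,0]]}}

```text
time_s: 11.47
position: [0.528, -0.2444, 0.0303]
orientation: [3.139, 0.001, 1.899]
ft_force: [4.3, 1.4, 0.7]
gripper_width: -0.0004
```

```bash
python3 look.py w7.png
```

```text
11.4667 [ 0.528  -0.2444  0.0303] [-141.7   29.1] F 0.04 4.52 0.66 -0.0004
tray_corner [(array([323.6, 144.1]), 0.92, array([ 0.4642, -0.227 ,  0.024 ]), array([-178.8,  -25.6]))]
cassette_corner [(array([323.7, 145.6]), 0.81, array([ 0.465 , -0.2266,  0.024 ]), array([-178.9,  -24.8]))]
cass top ((-143.10000610351562, -2.200000762939453), (71.19999694824219, 45.599998474121094), -0.0)
```

View pics/w7.png

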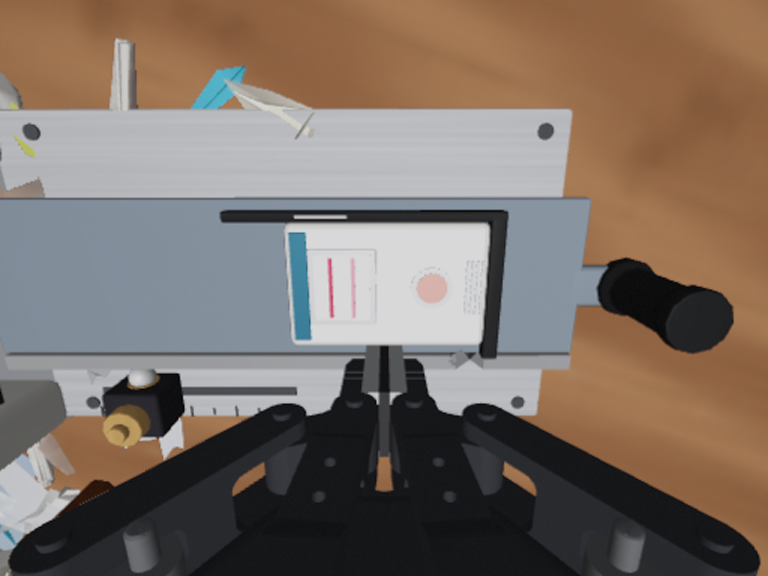

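Cassette is flush on both fences: its corner (487,223) sits in the fence corner, with 0° turn. Now to the knob.

Request:
{"op": "carry_out", "data": {"deltas": [[0,0,6,0,0,0,0],[10,0,8,-25,0,0,0],[30,0,8,-60,0,0,0],[50,25,0,-75,0,0,0],[50,60,-15,-75,0,0,0],[50,91,-30,-75,0,0,0],[50,91,-30,-75,0,0,0],[50,91,-30,-75,0,0,0]]}}

```text
time_s: 12.33
position: [0.4684, -0.1666, 0.1051]
orientation: [-3.141, 0.0, 1.9]
ft_force: [0.5, -0.8, -0.0]
gripper_width: 0.0501
```

```bash
sed -i "s/'tray_corner','cassette_corner'/'tray_corner','cassette_corner','tray_grip','tray_notch','click_point'/" look.py; python3 look.py w8.png
```

```text
12.3333 [ 0.4684 -0.1666  0.1051] [-234.6   -2.3] F 0.93 0.25 -0.03 0.0501
tray_corner [(array([186.4, 174. ]), 0.55, array([ 0.4657, -0.2284,  0.024 ]), array([-176.9,  -24.7]))]
cassette_corner [(array([189.6, 176.3]), 0.69, array([ 0.4667, -0.2254,  0.024 ]), array([-179.5,  -22.7])), (array([185.1,  27.8]), 0.69, array([ 0.3612, -0.2569,  0.024 ]), array([-183.6, -132.8]))]
tray_grip [(array([186.7, 174.3]), 0.46, array([ 0.4608, -0.2249,  0.042 ]), array([-181.8,  -28.2]))]
tray_notch [(array([188.4, 235.2]), 0.95, array([ 0.5213, -0.2129,  0.02  ]), array([-173.7,   32.9]))]
click_point [(array([ 39.7, 239.3]), 0.63, array([ 0.5691, -0.3406,  0.02  ]), array([-37.5,  37.1]))]
cass top ((-143.64207458496094, -1.5394630432128906), (71.94361114501953, 44.589942932128906), 0.2864721417427063)
```

View pics/w8.png

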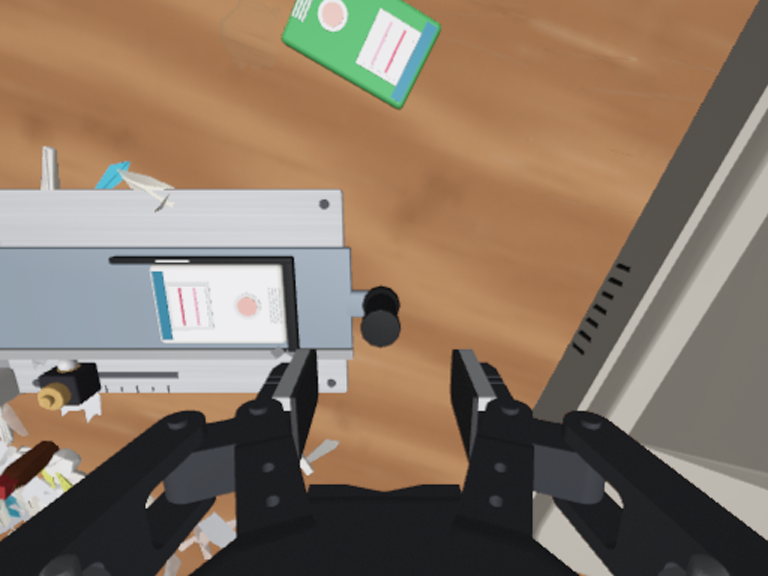

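The knob cap at (381,326) is centred between the open fingers, about 3 mm further along tool y. The cassette is still seated. Descend and grip.

Request:
{"op": "carry_out", "data": {"deltas": [[50,-1,3,30,0,0,0],[50,-1,3,55,0,0,0],[50,-1,3,70,0,0,0],[50,-1,3,77,0,0,0],[50,-1,3,77,0,0,0],[12,-1,3,77,0,0,0],[12,-1,3,77,0,0,0],[12,-1,3,77,0,0,0],[12,-1,3,77,0,0,0],[12,-1,3,77,0,0,0]]}}

```text
time_s: 13.52
position: [0.4729, -0.1675, 0.0287]
orientation: [3.14, 0.0, 1.899]
ft_force: [-1.3, 4.6, 6.6]
gripper_width: 0.017
```

```bash
python3 look.py w9.png
```

```text
13.5167 [ 0.4729 -0.1675  0.0287] [-232.3    1.7] F -4.82 0.21 6.57 0.017
tray_corner [(array([158.6, 192.9]), 0.77, array([ 0.4641, -0.2278,  0.024 ]), array([-178.,  -26.]))]
cassette_corner [(array([158.1, 198. ]), 0.67, array([ 0.4671, -0.2274,  0.024 ]), array([-177.4,  -23. ]))]
tray_grip [(array([257.8, 251.2]), 0.67, array([ 0.4715, -0.1664,  0.042 ]), array([-233.8,    0.8]))]
tray_notch []
click_point []
cass top ((-143.3000030517578, -2.299999237060547), (46.400001525878906, 72.4000015258789), 90.0)
```

Knob held (opening 17.0 mm). Start sliding in smoothly.

Request:
{"op": "carry_out", "data": {"deltas": [[12,-2,0,-0.7,0,0,0],[12,-6,0,-0.7,0,0,0],[12,-13,0,-0.7,0,0,0],[12,-22,0,-0.7,0,0,0],[12,-31,0,-0.7,0,0,0],[12,-40,0,-0.7,0,0,0],[12,-48,0,-0.7,0,0,0],[12,-54,0,-0.7,0,0,0],[12,-58,0,-0.7,0,0,0],[12,-60,0,-0.7,0,0,0]]}}

```text
time_s: 14.7
position: [0.492, -0.224, 0.0289]
orientation: [3.14, -0.001, 1.899]
ft_force: [1.3, 8.5, -1.2]
gripper_width: 0.0172
```

```bash
python3 look.py w10.png
```

```text
14.7 [ 0.492  -0.224   0.0289] [-172.7    1.7] F -7.66 3.97 -1.24 0.0172
tray_corner [(array([160.7, 193.7]), 0.75, array([ 0.4834, -0.2831,  0.024 ]), array([-119.5,  -25.5]))]
cassette_corner [(array([158.1, 195.5]), 0.62, array([ 0.4849, -0.2842,  0.024 ]), array([-117.9,  -24.5]))]
tray_grip [(array([259.2, 251.9]), 0.58, array([ 0.4909, -0.222 ,  0.042 ]), array([-174.9,    1.3]))]
tray_notch []
click_point [(array([ 47.9, 286.4]), 0.61, array([ 0.5689, -0.3384,  0.02  ]), array([-39.6,  37.6]))]
cass top ((-219.54998779296875, -108.1500015258789), (44.30000305175781, 17.5), -0.0)
```

Request:
{"op": "carry_out", "data": {"deltas": [[12,-2,0.3,0,0,0,0],[12,-6,0.6,0,0,0,0],[12,-13,0.8,0,0,0,0],[12,-22,1,0,0,0,0],[12,-31,1,0,0,0,0],[12,-40,1,0,0,0,0],[12,-48,1,0,0,0,0],[12,-54,1,0,0,0,0],[12,-56,1,0,0,0,0],[12,-57,1,0,0,0,0]]}}

```text
time_s: 15.88
position: [0.5104, -0.2776, 0.0288]
orientation: [-3.141, -0.001, 1.899]
ft_force: [-4.3, 6.4, 3.6]
gripper_width: 0.0169
```

```bash
python3 look.py w11.png
```

```text
15.8833 [ 0.5104 -0.2776  0.0288] [-115.9    1.8] F -7.45 -2.05 3.56 0.0169
tray_corner [(array([159.6, 195.3]), 0.64, array([ 0.5028, -0.3371,  0.024 ]), array([-62.1, -24.5]))]
cassette_corner [(array([158.3, 193.7]), 0.91, array([ 0.5021, -0.338 ,  0.024 ]), array([-61.4, -25.4])), (array([256.9, 250. ]), 0.45, array([ 0.5176, -0.274 ,  0.024 ]), array([-117. ,    9.7]))]
tray_grip [(array([260.7, 251.6]), 0.94, array([ 0.5089, -0.275 ,  0.042 ]), array([-118.9,    1.2]))]
tray_notch []
click_point []
cass top ((-28.650001525878906, -1.8999996185302734), (45.79999923706055, 68.9000015258789), 90.0)
```

Request:
{"op": "carry_out", "data": {"deltas": [[12,-2,-0.3,0.3,0,0,0],[12,-5,-0.3,0.3,0,0,0],[12,-8,-0.3,0.3,0,0,0],[12,-9,-0.3,0.3,0,0,0],[12,-9,-0.3,0.3,0,0,0]]}}

```text
time_s: 16.65
position: [0.5134, -0.2862, 0.0288]
orientation: [3.141, -0.001, 1.899]
ft_force: [-4.6, 4.9, 4.2]
gripper_width: 0.0176
```

Request:
{"op": "carry_out", "data": {"deltas": [[12,-1,0,0,0,0,0],[12,-1.5,0,0,0,0,0],[12,-1.5,0,0,0,0,0]]}}

```text
time_s: 16.9
position: [0.5138, -0.2875, 0.0288]
orientation: [3.141, -0.001, 1.899]
ft_force: [-3.3, 5.4, 4.8]
gripper_width: 0.0173
```

Request:
{"op": "carry_out", "data": {"deltas": [[12,-1,0,0,0,0,0],[12,-1.5,0,0,0,0,0],[12,-1.5,0,0,0,0,0]]}}

```text
time_s: 17.15
position: [0.5143, -0.289, 0.0288]
orientation: [3.142, -0.001, 1.899]
ft_force: [-3.0, 5.1, 4.7]
gripper_width: 0.0176
```

Request:
{"op": "carry_out", "data": {"deltas": [[12,-0.8,0,0,0,0,0],[12,-1.5,0,0,0,0,0],[12,-1.5,0,0,0,0,0],[12,-1.5,0,0,0,0,0]]}}

```text
time_s: 17.48
position: [0.515, -0.2909, 0.0288]
orientation: [3.142, 0.0, 1.899]
ft_force: [-4.7, 3.2, 7.8]
gripper_width: 0.017
```

Request:
{"op": "carry_out", "data": {"deltas": [[12,-0.8,0,0,0,0,0],[12,-1.5,0,0,0,0,0],[12,-1.5,0,0,0,0,0],[12,-1.5,0,0,0,0,0]]}}

```text
time_s: 17.82
position: [0.5156, -0.2926, 0.0288]
orientation: [3.142, 0.001, 1.899]
ft_force: [-3.8, 1.9, 5.4]
gripper_width: 0.017
```

Push is falling (4.5 → 3.0 N): the ball is dropping in. Smaller steps now.

Request:
{"op": "carry_out", "data": {"deltas": [[12,-0.7,0,0,0,0,0],[12,-0.7,0,0,0,0,0],[12,-0.7,0,0,0,0,0],[12,-0.7,0,0,0,0,0]]}}

```text
time_s: 18.15
position: [0.5158, -0.2932, 0.0288]
orientation: [3.142, 0.001, 1.899]
ft_force: [-3.3, 2.1, 5.6]
gripper_width: 0.0169
```

```bash
cat > s.py <<'E'
from h import *
a=[];x=[]
for i in range(3):
    st=bot.state();F=st['ft_force'];a.append([F[:2]@U,F[:2]@L,F[2]]);x.append(rd(st['position']));p=snap('side' if i else 'top')
    for t in ('tray_notch','click_point','click_ball')[:2]:
        r=bot.tip_of(p,t)[:1]
        if r: print(t,r[0]['xy'].round(1) if hasattr(r[0]['xy'],'round') else r[0]['xy'],round(r[0]['score'],2),rd(atz(p,r[0]['xy'],.02)))
print(st['time_s'],np.mean(a,0).round(2),np.mean(x,0)+[232.3,0])
E
python3 s.py
```

```text
tray_notch [257.7, 171.8] 0.82 [-42.5  38.1]
tray_notch [227.1, 205.0] 0.53 [-48.4  32. ]
click_point [229.0, 205.1] 0.66 [-51.   27.1]
tray_notch [225.6, 202.8] 0.6 [-36.1  32.6]
click_point [227.8, 202.8] 0.5 [-38.6  26.8]
18.45 [-3.13 -2.66  5.81] [132.8   1.9]
```

Request:
{"op": "carry_out", "data": {"deltas": [[12,-0.7,0,0,0,0,0],[12,-0.7,0,0,0,0,0],[12,-0.7,0,0,0,0,0],[12,-0.7,0,0,0,0,0]]}}

```text
time_s: 18.93
position: [0.5158, -0.2934, 0.0287]
orientation: [3.142, -0.0, 1.899]
ft_force: [-4.8, 5.4, 7.7]
gripper_width: 0.0173
```

Request:
{"op": "carry_out", "data": {"deltas": [[12,-0.5,0,0,0,0,0],[12,-0.5,0,0,0,0,0],[12,-0.5,0,0,0,0,0],[12,-0.5,0,0,0,0,0]]}}

```text
time_s: 19.27
position: [0.5159, -0.2936, 0.0287]
orientation: [3.141, -0.001, 1.899]
ft_force: [-3.8, 6.8, 8.4]
gripper_width: 0.0173
```

Request:
{"op": "carry_out", "data": {"deltas": [[12,-0.2,-0.2,-0.3,0,0,0],[12,-0.2,-0.2,-0.3,0,0,0],[12,-0.2,-0.2,-0.3,0,0,0],[12,-0.2,-0.2,-0.3,0,0,0]]}}

```text
time_s: 19.6
position: [0.5158, -0.2936, 0.0288]
orientation: [3.141, -0.001, 1.899]
ft_force: [-2.7, 7.9, 4.3]
gripper_width: 0.0173
```

Run:
```python
from h import *
a=[]
for i in range(8):
    st=bot.state();F=st['ft_force'];a.append([F[:2]@U,F[:2]@L,F[2],*rd(st['position'])]);p=snap('wrist')
print(np.mean(a,0).round(2),np.std(a,0).round(2))
save(p,'w12.png')
see(p,['tray_corner','cassette_corner'])
t=snap('top');im=t['image'][140:225,170:310,::-1];s=snap('side');j=s['image'][170:255,190:330,::-1]
cv2.imwrite('pics/c.png',np.vstack([cv2.resize(k,None,fx=3.5,fy=3.5,interpolation=2) for k in(im,j)]))
```

```text
[ -8.29   0.32   5.27 -99.1    1.8 ] [0.15 0.33 0.47 0.   0.  ]
tray_corner [(array([160.4, 194.7]), 0.89, array([ 0.5078, -0.3527,  0.024 ]), array([-45.7, -24.8]))]
cassette_corner [(array([155.5, 195.5]), 0.72, array([ 0.5091, -0.3552,  0.024 ]), array([-42.9, -24.3]))]
```

View pics/w12.png

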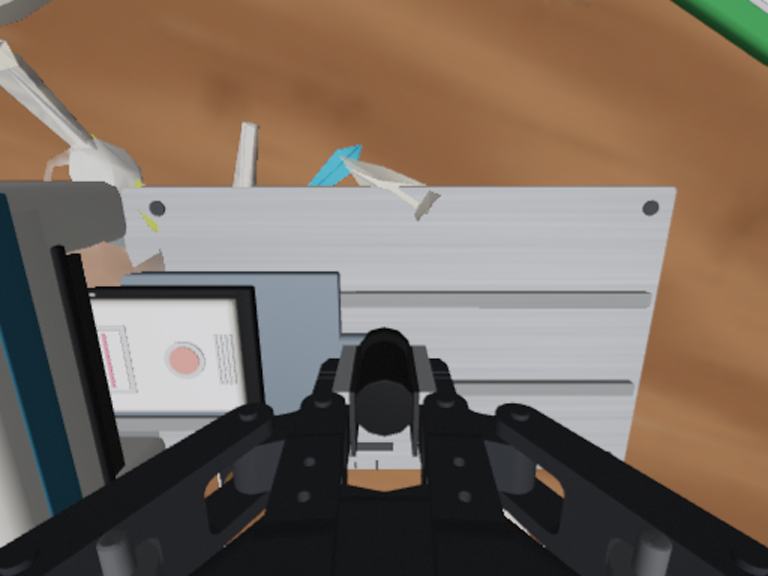

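View pics/c.png

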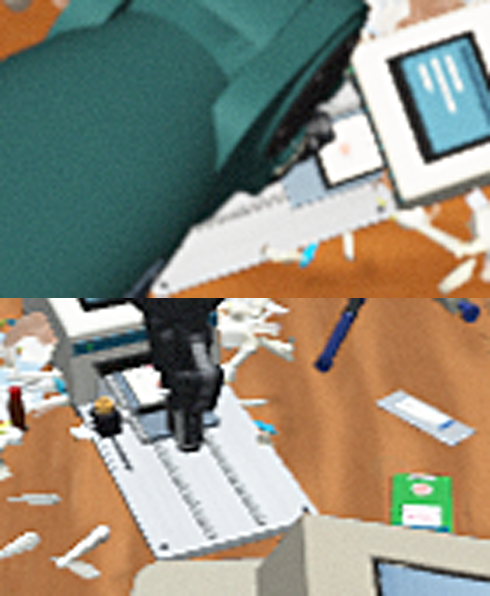

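Both views show the knob gripped, the cassette still tight in the fence corner, and the tray partly in the mouth. Push is steady at 8.3 N on the steep rise at the notch, so I'm handing in.

```bash
python3 -c "
from rig import bot
s=bot.state();print(s['time_s'],s['ft_force'],s['gripper_width']);print(bot.close_job())"
```

```text
20.2 [-2.13491525  7.6799151   6.20339455] 0.017032189252101617
the job is handed in; nothing more can be done
None
```

I pushed the cassette square against the side fence, then against the near-end fence, then confirmed the side again. I then gripped the knob and slid the tray in to the notch. The job was handed in at 20.2 s with the arm still holding the tray.

- **Cassette:** with the tray out, it read 0° turn and flush on both fences, at 4.5–5.5 N contact force. The last wrist picture, with the tray in, still shows it in the corner, though the part inside the reader is hidden.
- **Tray:** travel was about 133 mm. The push fell from about 6 N to 3 N, then rose to a steady 8.3 N while the tray moved only about 0.4 mm. That fits the ball sitting in the notch and not past it.
- **Not confirmed:** I did not see the ball itself, because the gripper and the housing hid it or the cameras were too coarse. The notch and click point positions from the side camera only roughly agree (about 2.5 mm apart), and the two side readings differ from each other by about 12 mm, so I relied on the force instead.
- **Slip during the first side push:** the fingers were pressing down with about 14 N for a moment, probably on the cassette or tray edge. I raised the tool and that force fell away.
- **At hand-in:** a vertical force of about 6 N remained on the gripper. I never moved near the other things on the table.

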